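# Put the label rolls away in rows and shut the drawer

### The job

Put the three loose label rolls away in the open drawer: stand each one directly in front of the stored roll of its own colour, so that the six make a neat grid, two rows of three, with the same gap (about 20 mm) between the rows as between neighbours. Then push the drawer fully shut, gently enough that the rows stay neat, and leave the other things on the desk and cabinet where they are.

Things in the scene. Friction and masses are not known exactly. Their poses are not given: they have to be found in the camera images.
- roll_red: Loose label roll standing on end: a smooth solid cylinder 54 in diameter and 32 high, 60 to 130 g, red labels on a white liner round a 25 wide cardboard core hole in the top; origin at the centre of its underside, z up along its axis. Stands somewhere on the open desk at the start; this one is to be put away
- roll_yellow: Loose label roll standing on end: a smooth solid cylinder 54 in diameter and 32 high, 60 to 130 g, yellow labels on a white liner round a 25 wide cardboard core hole in the top; origin at the centre of its underside, z up along its axis. Stands somewhere on the open desk at the start; this one is to be put away
- roll_blue: Loose label roll standing on end: a smooth solid cylinder 54 in diameter and 32 high, 60 to 130 g, blue labels on a white liner round a 25 wide cardboard core hole in the top; origin at the centre of its underside, z up along its axis. Stands somewhere on the open desk at the start; this one is to be put away
- stock_red: Stored label roll standing on end: a smooth solid cylinder 54 in diameter and 32 high, 60 to 130 g, red labels on a white liner round a 25 wide cardboard core hole in the top; origin at the centre of its underside, z up along its axis. Stands in the back row of the open drawer at the start, in the left, middle or right place
- stock_yellow: Stored label roll standing on end: a smooth solid cylinder 54 in diameter and 32 high, 60 to 130 g, yellow labels on a white liner round a 25 wide cardboard core hole in the top; origin at the centre of its underside, z up along its axis. Stands in the back row of the open drawer at the start, in the left, middle or right place
- stock_blue: Stored label roll standing on end: a smooth solid cylinder 54 in diameter and 32 high, 60 to 130 g, blue labels on a white liner round a 25 wide cardboard core hole in the top; origin at the centre of its underside, z up along its axis. Stands in the back row of the open drawer at the start, in the left, middle or right place
- drawer (a joint): Cabinet's top drawer: 0 = right out towards the robot against its stop, as at the start; grows as it is pushed in; 0.22 m = fully shut. It slides easily (2.5 N plus 8 N per m/s), stays where left, has no latch. Tray inside 264 wide, 260 deep; floor 92 above the desk; side walls 45 high above the floor; front panel 10 thick, from 7 below to 61 above the floor
- drawer_handle (a point): Middle of the drawer's bar handle: a level round bar, 11 thick, 90 long, its axis 28 in front of the panel's outer face and 27 above the drawer's floor. Moves with the drawer; x points the way the drawer shuts, y to the left along the front, z up. The cabinet is grey steel, fixed, 290 wide, 300 deep, 158 high (a second drawer below stays shut); the shut panel lies on its front
- front_left (a point): Point on the drawer's floor, 58 behind the inner side of the front panel: the centre of the left place of the front row (left = the robot's left, +y). Places in a row are 76 apart. Moves with the drawer, axes as for the handle
- front_middle (a point): Point on the drawer's floor, 58 behind the inner side of the front panel: the centre of the middle place of the front row (left = the robot's left, +y). Places in a row are 76 apart. Moves with the drawer, axes as for the handle
- front_right (a point): Point on the drawer's floor, 58 behind the inner side of the front panel: the centre of the right place of the front row (left = the robot's left, +y). Places in a row are 76 apart. Moves with the drawer, axes as for the handle
- back_left (a point): Point on the drawer's floor, 76 behind front_left: the centre of the left place of the back row, where one stored roll stands to within about 3. Moves with the drawer, axes as for the handle
- back_middle (a point): Point on the drawer's floor, 76 behind front_middle: the centre of the middle place of the back row, where one stored roll stands to within about 3. Moves with the drawer, axes as for the handle
- back_right (a point): Point on the drawer's floor, 76 behind front_right: the centre of the right place of the back row, where one stored roll stands to within about 3. Moves with the drawer, axes as for the handle
- tape: Roll of brown parcel tape lying flat on the desk, 96 across, 48 high; origin at the centre of its underside. Not part of the job
- marker: Black marker pen with a red cap lying on the desk, 130 long; origin under its middle. Not part of the job
- calculator: Black desk calculator 140 by 95 by 22; origin under its centre. Not part of the job
- stapler: Red and black stapler, 150 long, 60 high; origin under its centre. Not part of the job
- paper_cup: Empty paper coffee cup with blue bands, 80 across the rim, 106 high; origin at the centre of its underside. Not part of the job
- note_block: Yellow and orange pad of sticky notes, 76 by 76 by 14, on top of the cabinet; origin under its centre. Not part of the job

How it is judged (in metres and radians):
At the end, for the whole second after the job is handed in: Each loose roll stands upright on the drawer's floor in the front row, its centre within 10 mm of the place directly in front of the stored roll of its colour; the stored rolls stand upright in the back row, within 10 mm of their places; all are at rest and the drawer is shut to within 8 mm (((horizontal distance between roll_red and front_left below 0.01 m and horizontal distance between stock_red and back_left below 0.01 m) or (horizontal distance between roll_red and front_middle below 0.01 m and horizontal distance between stock_red and back_middle below 0.01 m) or (horizontal distance between roll_red and front_right below 0.01 m and horizontal distance between stock_red and back_right below 0.01 m)) and ((horizontal distance between roll_yellow and front_left below 0.01 m and horizontal distance between stock_yellow and back_left below 0.01 m) or (horizontal distance between roll_yellow and front_middle below 0.01 m and horizontal distance between stock_yellow and back_middle below 0.01 m) or (horizontal distance between roll_yellow and front_right below 0.01 m and horizontal distance between stock_yellow and back_right below 0.01 m)) and ((horizontal distance between roll_blue and front_left below 0.01 m and horizontal distance between stock_blue and back_left below 0.01 m) or (horizontal distance between roll_blue and front_middle below 0.01 m and horizontal distance between stock_blue and back_middle below 0.01 m) or (horizontal distance between roll_blue and front_right below 0.01 m and horizontal distance between stock_blue and back_right below 0.01 m)) and z of each of roll_red, roll_yellow, roll_blue, stock_red, stock_yellow, stock_blue in the frame of front_middle below 0.004 m and angle between each of roll_red, roll_yellow, roll_blue, stock_red, stock_yellow, stock_blue's own z axis and vertical below 0.1 rad and linear speed of each of roll_red, roll_yellow, roll_blue, stock_red, stock_yellow, stock_blue below 0.02 m/s and value of joint drawer above 0.212 m); the robot touches nothing.
It fails at once if the drawer is slammed (it shuts faster than 0.4 m/s) (velocity of joint drawer above 0.4 m/s).
It fails at once if another thing on the desk or cabinet is moved by more than 20 mm (distance of any of tape, marker, calculator, stapler, paper_cup, note_block from where it was at the start of the episode above 0.02 m).
It also fails if it takes over 70 s, if anything falls off the work surface, if the arm or the gripper's body presses on something with over 40 N, if the wrist force passes 120 N, or if a joint passes its speed limit or range.

### The arm

A 6-joint arm with a two-finger parallel gripper is mounted at the origin on the work surface. World frame = base frame: x ahead of the robot, y to its left, z up, the work surface at z = 0. Lengths are in m, angles in degrees, forces in N, time in s.
With the tool pointing down it reaches from about 0.3 to 0.85 m from the base axis. Payload 5.4 kg.
Tool frame: the origin (TCP) lies midway between the tips of the shut fingers; the grasp point (between the pads) lies 19 mm behind it; z points along the fingers, y is the direction in which the jaws open and shut (so a half turn about z gives the same grasp; the last joint's range is limited). The gripper opens to 85 mm and grips with 20 to 120 N. Pads are 22 mm wide; open, the fingers measure 114 mm over their backs; the gripper's body (76 mm by 85 mm) begins 54 mm behind the grasp point. The pads swing forward as they close: fully open they stand 13 mm farther back than shut.
Start: joints at [63.764, 9.076, 91.501, -0, 79.423, -12.038], TCP at [0.141, 0.557, 0.231] pointing down, gripper open.
Joint ranges: [-166.64, 166.64], [-54.1, 131.32], [10.49, 154.53], [-73.88, 253.88], [9.74, 151.15], [-171.62, 171.62]. Speed limits (degrees/s): [147.25, 147.25, 180, 180, 180, 180].

### API

Orientations are given as [roll, pitch, yaw] about the fixed x, y, z axes, in that order (R = Rz(yaw) Ry(pitch) Rx(roll)).
In Python, from cell import robot gives the robot as it stands.
- The arm moves only by the tool play_rows, never from a script. Its argument "series" is a list of rows, each a list of 7 numbers: the gripper command: -1 is fully open, 1 is shut, values between are in proportion, then the shift along the tool's x, y, z in mm, then the turn, a rotation vector about the tool's x, y, z in rad. A call has 1 to 20 rows; each row is the pose to reach, as a shift and turn from the pose commanded when the call began, along the tool's axes at that moment; what a row does not reach only later rows make up. A row lasts 1/8 s, in which the tool goes at most 62.5 mm and 10.7 degrees, less where a joint would pass 70% of its speed; a pose out of reach is approached as far as the arm can. A call with a gripper value outside its range is refused whole. The fingers move at their own pace and stop on an object; "force" is the grip in N (left out, the last holds). Time passes only in rows, so rows that repeat a pose let the fingers close. It gives the time, the measured TCP pose, the force and the opening at its end, in the units of the state.
- robot.state(): the state, without advancing time (a new reading comes with each control period).
- robot.get_image(name): name is "scene" or "top" or "wrist"; returns (picture, depth): 384x512x3 uint8, red, green, blue; 384x512 float32, m along the optical axis (not along the pixel's ray), 0 where there is no reading.
- robot.camera_info(name): a dict with "fx", "fy", "cx", "cy" (pixels), "origin" and "attitude" of the camera in the world. Camera axes: x right, y down, z forward; pixel columns grow to the right and rows downward; lengths in m; the calibration is good to about 2 mm. A picture is of the moment at which its call begins: read the wrist's pose just before it. camera_info takes no time and is no camera call; for the wrist camera it gives the pose at the moment of the call.
- robot.hand_in(): hands the job in, once; it reports no verdict.
The state is a dict: "time": time; "joint_pos": joint angles; "joint_vel": joint speeds; "effort": joint torques, N m; "tcp_pos": TCP position; "eef_rot": TCP orientation; "ft_force": force on the tool from outside, world axes, zero at the start; "ft_torque": the same for the moment, N m; "grip_width": opening from 0.0 (shut) to 1.0 (fully open).
Only numpy, scipy, OpenCV 4.12 (cv2) and the standard library are available. Lean on these libraries where they do the work, as an engineer would, in place of code of your own. Each camera call takes 0.05 s, during which the arm holds its last target.

## Working session

There is one attempt and no reset: what is moved stays moved. The work goes in short steps, Python scripts to look and compute and a tool call to move; the robot and the scene stay as the last step left them, time stands still between calls to the robot, and variables do not carry over. Pictures are saved under pics/ and viewed, and the job is handed in when it is done.

Besides the shell and the picture viewer there is one more tool, called after "Emit:" as name(argument=value, ...) on one line, values as JSON. play_rows: Moves the arm, as the interface text tells. Its arguments: {"type":"object","properties":{"series":{"type":"array","items":{"type":"array","items":{"type":"number"}}},"force":{"type":"number"}},"required":["series"]}

```bash
ls; mkdir -p pics
python3 - <<'E'
from cell import robot
import cv2,pickle
s=robot.state();print(s)
for n in ["scene","top"]:
    i=robot.camera_info(n);print(n,i)
    p,d=robot.get_image(n)
    cv2.imwrite(f"pics/{n}0.png",p[...,::-1]);pickle.dump((p,d,i),open(f"{n}0.pkl","wb"))
E
```

```text
pics
{'time': 0.0, 'joint_pos': array([ 6.37634653e+01,  9.11270660e+00,  9.15714296e+01, -1.04653948e-03,
        7.94247253e+01, -1.20365959e+01]), 'joint_vel': array([-0.01621077, -0.00077296, -0.07347395, -0.02510449,  0.06068397,
        0.0757085 ]), 'effort': array([-1.85021978e-03, -3.95986640e+01, -3.31438386e+01, -7.94410767e-05,
        8.22561735e-03,  2.01159247e-05]), 'tcp_pos': array([0.14079241, 0.55687476, 0.23032286]), 'eef_rot': array([-1.79893317e+02, -2.16957738e-02,  1.65800234e+02]), 'ft_force': array([0.66756391, 0.17828589, 0.15483685]), 'ft_torque': array([0.03411241, 0.02489677, 0.00292755]), 'grip_width': 1.0031759626439392}
scene {'fx': 363.17813350702176, 'fy': 363.17813350702176, 'cx': 250.38381992483107, 'cy': 196.24182657787586, 'origin': array([ 1.13064334, -0.73788662,  0.86995554]), 'attitude': array([-128.45385739,    1.01005889,   35.67866383])}
top {'fx': 382.8739990081053, 'fy': 382.8739990081053, 'cx': 251.3732898791088, 'cy': 189.1281583493406, 'origin': array([0.37908738, 0.02148029, 1.21088965]), 'attitude': array([-171.46770655,   -0.60913074,  -89.5400554 ])}
```

View pics/scene0.png

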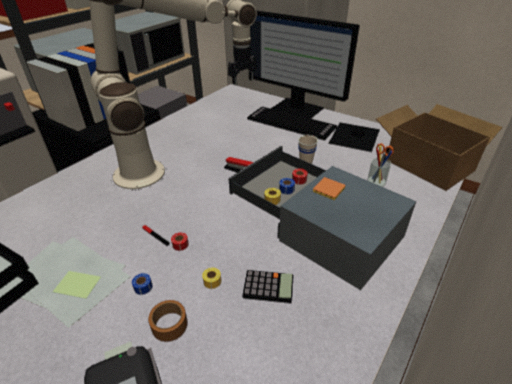

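View pics/top0.png

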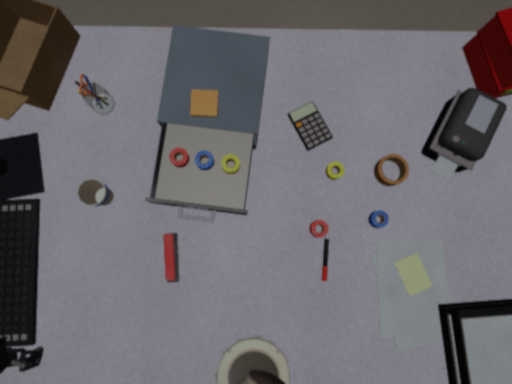

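Top view: loose red (319,228), yellow (336,171), blue (379,219); stored, left to right, red (179,157), blue (204,160), yellow (231,163). The drawer is turned slightly. Next I measure these.

```bash
cat > h.py <<'E'
import numpy as np,cv2,pickle
from scipy.spatial.transform import Rotation as R
def rot(a): return R.from_euler('xyz',a,degrees=True).as_matrix()
def cast(i,uv,z):
    d=rot(i['attitude'])@np.array([(uv[0]-i['cx'])/i['fx'],(uv[1]-i['cy'])/i['fy'],1.])
    o=np.array(i['origin']);return o+d*(z-o[2])/d[2]
def proj(i,P):
    q=rot(i['attitude']).T@(np.array(P)-i['origin']);return np.array([i['cx']+i['fx']*q[0]/q[2],i['cy']+i['fy']*q[1]/q[2]])
def pts(i,d):
    v,u=np.mgrid[:384,:512]
    c=np.stack([(u-i['cx'])/i['fx'],(v-i['cy'])/i['fy'],np.ones_like(d)],-1)*d[...,None]
    return c@rot(i['attitude']).T+i['origin']
E
python3 - <<'E'
from h import *
for n in ['top','scene']:
    p,d,i=pickle.load(open(n+'0.pkl','rb'))
    W=pts(i,d); print(n,'axes look',np.round(rot(i['attitude'])[:,2],2))
    # desk height check
    uv={'top':(290,250),'scene':(200,200)}[n]; print('desk pt',W[uv[1],uv[0]])
    hsv=cv2.cvtColor(p,cv2.COLOR_RGB2HSV)
    for c,lo in dict(red=[(0,8),(172,180)],yellow=[(24,36)],blue=[(105,125)]).items():
        m=np.zeros(d.shape,bool)
        for a,b in lo: m|=(hsv[...,0]>=a)&(hsv[...,0]<=b)&(hsv[...,1]>120)&(hsv[...,2]>60)
        k,l,st,ce=cv2.connectedComponentsWithStats(m.astype(np.uint8),connectivity=8)
        for j in range(1,k):
            if not 30<st[j,4]<900: continue
            z=np.nanmedian(W[l==j][:,2]); 
            cs,_=cv2.findContours((l==j).astype(np.uint8),0,2)
            (cx,cy),ax,an=cv2.minAreaRect(cs[0])
            zz=W[l==j][:,2]
            zt=.124 if z>.09 else .032
            print(c,'cen',ce[j].round(1),'A',st[j,4],'bbox',st[j,:4],'z',zz.min().round(3),z.round(3),zz.max().round(3),'cast',cast(i,ce[j],zt).round(4))
p,d,i=pickle.load(open('top0.pkl','rb'))
a=cv2.resize(p[130:230,140:270],None,fx=6,fy=6,interpolation=cv2.INTER_CUBIC)
b=cv2.resize(p[150:290,290:410],None,fx=4,fy=4,interpolation=cv2.INTER_CUBIC)
cv2.imwrite('pics/a.png',a[...,::-1]);cv2.imwrite('pics/b.png',b[...,::-1])
E
```

```text
top axes look [ 0.15 -0.01 -0.99]
desk pt [ 0.36954152 -0.1124263  -0.00143815]
red cen [506.1  22.2] A 336 bbox [496   8  16  39] z -0.033 0.202 1.211 cast [ 1.0722 -0.7731  0.124 ]
red cen [495.7  74.2] A 207 bbox [484  46  28  46] z 0.09 0.1 1.211 cast [ 0.9012 -0.7258  0.124 ]
red cen [179.  157.1] A 204 bbox [170 148  19  19] z 0.106 0.123 0.13 cast [0.6342 0.2219 0.124 ]
red cen [318.4 228.2] A 158 bbox [310 221  18  16] z 0.011 0.031 1.211 cast [ 0.4367 -0.1965  0.032 ]
red cen [169.4 256.6] A 436 bbox [164 234  12  47] z 0.042 0.055 1.211 cast [0.3471 0.2569 0.032 ]
red cen [324.3 273.2] A 64 bbox [322 266   5  15] z 0.008 0.015 0.019 cast [ 0.3014 -0.2119  0.032 ]
yellow cen [230.3 163.6] A 191 bbox [222 155  18  18] z 0.112 0.123 1.211 cast [0.6166 0.0729 0.124 ]
yellow cen [334.6 169.9] A 167 bbox [326 162  18  17] z 0.013 0.03 1.211 cast [ 0.6196 -0.2508  0.032 ]
blue cen [204.4 159.9] A 147 bbox [196 151  17  18] z 0.108 0.123 1.211 cast [0.6268 0.1481 0.124 ]
blue cen [377.9 218.6] A 148 bbox [369 211  19  16] z 0.007 0.03 0.037 cast [ 0.4678 -0.3812  0.032 ]
scene axes
[... 553 characters left out ...]
 cen [146.9 228.7] A 39 bbox [143 225   9   8] z 0.012 0.016 0.022 cast [ 0.3186 -0.2283  0.032 ]
red cen [179.3 241.2] A 205 bbox [171 233  17  17] z 0.006 0.031 0.037 cast [ 0.4501 -0.2084  0.032 ]
yellow cen [272.2 192.5] A 98 bbox [265 188  16  10] z 0.091 0.125 0.129 cast [0.6205 0.0749 0.124 ]
yellow cen [211.1 274.9] A 148 bbox [203 268  17  15] z 0.029 0.033 0.036 cast [ 0.624  -0.2542  0.032 ]
blue cen [77.2 56.7] A 157 bbox [58 51 37 13] z 0.274 0.281 0.87 cast [-1.227  0.572  0.124]
blue cen [287.2 185.4] A 111 bbox [280 178  15  16] z 0.095 0.124 0.87 cast [0.641  0.1374 0.124 ]
blue cen [141.2 282.5] A 165 bbox [132 274  19  20] z 0.007 0.032 0.038 cast [ 0.4766 -0.3908  0.032 ]
```

View pics/a.png

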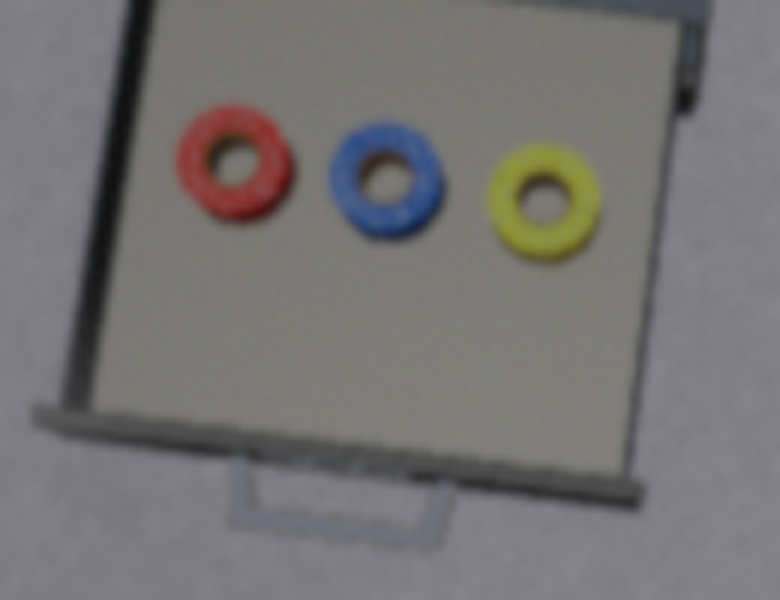

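View pics/b.png

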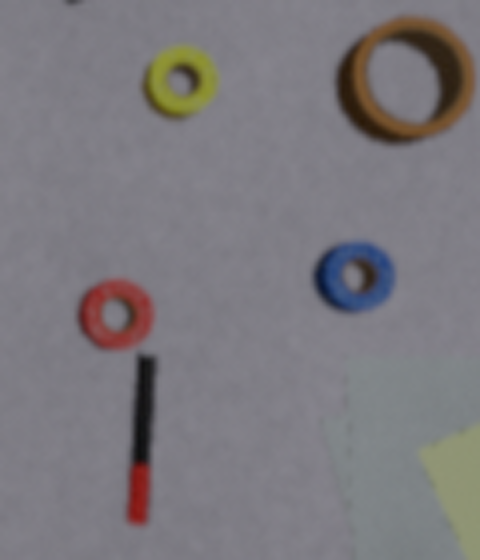

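The crops show clean rings and the drawer panel edge running (30,410)-(640,500) in the first crop. The wrist camera should measure better, so I check its view and mount.

Run:
```python
from h import *
from cell import robot
i=robot.camera_info('wrist');s=robot.state();print(i)
Rt=rot(s['eef_rot']);print('cam in tool',Rt.T@(i['origin']-s['tcp_pos']),'\n',(Rt.T@rot(i['attitude'])).round(3))
p,d,i=pickle.load(open('top0.pkl','rb'))
for n,uv,z in [('panelL',(145.5,198.5),.153),('panelR',(247,213),.153),('cabL front',(163,124),.158),('cabR front',(256,146),.158)]:print(n,cast(i,uv,z).round(4))
```

```text
{'fx': 321.5985840565199, 'fy': 321.5985840565199, 'cx': 258.1998957759273, 'cy': 191.4630181574686, 'origin': array([0.06628572, 0.57629042, 0.37140696]), 'attitude': array([1.62422216e+02, 1.07565239e-01, 7.57914461e+01])}
cam in tool [ 0.07705514  0.00025777 -0.14098712] 
 [[-0.    -0.953 -0.302]
 [ 1.    -0.    -0.   ]
 [ 0.    -0.302  0.953]]
panelL [0.5088 0.3052 0.153 ]
panelR [0.471  0.0231 0.153 ]
cabL front [0.7222 0.2646 0.158 ]
cabR front [ 6.606e-01 -5.000e-04  1.580e-01]
```

```bash
cat >> h.py <<'E'
def rel(s,P,yaw):
    T=rot(s['eef_rot']);G=rot([180,0,yaw])
    print('shift mm',(T.T@(np.array(P)-s['tcp_pos'])*1000).round(1),'turn',R.from_matrix(T.T@G).as_rotvec().round(3),
     'rows~',np.ceil(np.linalg.norm(np.array(P)-s['tcp_pos'])/.0625),'j6~',s['joint_pos'][5])
def snap(n,tag):
    from cell import robot
    i=robot.camera_info(n);s=robot.state();p,d=robot.get_image(n)
    cv2.imwrite(f"pics/{tag}.png",p[...,::-1]);pickle.dump((p,d,i,s),open(tag+".pkl","wb"));return p,d,i,s
E
python3 - <<'E'
from h import *
from cell import robot
rel(robot.state(),[.54,.15,.30],128)
E
```

```text
shift mm [-486.8 -296.7  -69.3] turn [-0.002  0.     0.66 ] rows~ 10.0 j6~ -12.036251957936072
```

Emit:
play_rows(series=[[-1,-487,-297,-69,0,0,0.66],[-1,-487,-297,-69,0,0,0.66],[-1,-487,-297,-69,0,0,0.66],[-1,-487,-297,-69,0,0,0.66],[-1,-487,-297,-69,0,0,0.66],[-1,-487,-297,-69,0,0,0.66],[-1,-487,-297,-69,0,0,0.66],[-1,-487,-297,-69,0,0,0.66],[-1,-487,-297,-69,0,0,0.66],[-1,-487,-297,-69,0,0,0.66],[-1,-487,-297,-69,0,0,0.66],[-1,-487,-297,-69,0,0,0.66]])

```text
time: 1.6
tcp_pos: [0.5393, 0.1513, 0.2999]
eef_rot: [-180.0, -0.1, 128.1]
ft_force: [0.5, -0.2, 0.3]
grip_width: 0.999
```

Run:
```python
from h import *
p,d,i,s=snap('wrist','w1');print(s['tcp_pos'],s['eef_rot'],s['joint_pos'],abs(s['joint_vel']).max())
```

```text
[0.53925387 0.15127681 0.29987066] [-1.79960618e+02 -5.86515892e-02  1.28078771e+02] [ 3.29448423e+00  4.73829921e+00  8.85182637e+01  2.57439833e-02
  8.68092419e+01 -3.47857548e+01] 0.5085687026076098
```

View pics/w1.png

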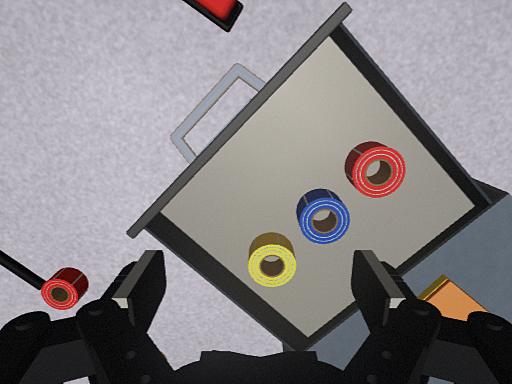

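The wrist view shows the stored rings at red (378,170), blue (324,216), yellow (272,266), the panel's top strip (130,235)-(350,5), and loose red (60,290).

```bash
cat >> h.py <<'E'
RNG=dict(red=[(0,8),(170,180)],yellow=[(22,38)],blue=[(100,130)])
def tops(tag,zt,tol=.006):
    "ring top faces: coloured pixels whose depth point lies at top height; ellipse through outer hull; cast centre"
    p,d,i,*_=pickle.load(open(tag+'.pkl','rb'));W=pts(i,d);hsv=cv2.cvtColor(p,cv2.COLOR_RGB2HSV);out=[]
    for c,lo in RNG.items():
        m=np.zeros(d.shape,bool)
        for a,b in lo: m|=(hsv[...,0]>=a)&(hsv[...,0]<=b)
        m&=(hsv[...,1]>90)&(hsv[...,2]>110)&(d>0)&(abs(W[...,2]-zt)<tol)
        m=cv2.morphologyEx(m.astype(np.uint8),cv2.MORPH_CLOSE,np.ones((3,3)))
        k,l,st,ce=cv2.connectedComponentsWithStats(m,connectivity=8)
        for j in range(1,k):
            if st[j,4]<200: continue
            cs,_=cv2.findContours((l==j).astype(np.uint8),0,1)
            h=cv2.convexHull(max(cs,key=len)).reshape(-1,2)
            g=np.array([cast(i,q,zt)[:2] for q in h])
            # circle fit in the plane
            A=np.c_[2*g,np.ones(len(g))];x=np.linalg.lstsq(A,(g**2).sum(1),rcond=None)[0]
            r=np.sqrt(x[2]+x[0]**2+x[1]**2)
            print(tag,c,'px',ce[j].round(0),'A',st[j,4],'ctr',x[:2].round(4),'diam mm',(2000*r).round(1),'z med',np.median(W[...,2][l==j]).round(4))
            out.append((c,x[:2]))
    return out
E
python3 - <<'E'
from h import *
tops('w1',.124);tops('w1',.032)
p,d,i,s=pickle.load(open('w1.pkl','rb'));W=pts(i,d)
m=((d>0)&(abs(W[...,2]-.153)<.006)).astype(np.uint8)
m[250:]=0
k,l,st,ce=cv2.connectedComponentsWithStats(m)
j=1+np.argmax(st[1:,4]);print(st[j])
v,u=np.nonzero(l==j)
g=np.array([cast(i,q,.153)[:2] for q in zip(u,v)]).astype(np.float32)
r=cv2.minAreaRect(g);print(r,cv2.boxPoints(r).round(4).tolist())
w=((d>0)&(abs(W[...,2]-.137)<.006)).astype(np.uint8)*255
o=p[...,::-1].copy();o[l==j]=(0,255,0);o[(w>0)&(l!=j)]=(255,0,255);cv2.imwrite('pics/m1.png',o)
E
```

```text
w1 red px [378. 171.] A 1562 ctr [0.6369 0.2246] diam mm 53.5 z med 0.1223
w1 yellow px [272. 265.] A 1197 ctr [0.619  0.0744] diam mm 53.7 z med 0.1223
w1 blue px [324. 220.] A 1304 ctr [0.6291 0.1507] diam mm 53.2 z med 0.1223
w1 red px [ 59. 294.] A 646 ctr [ 0.4377 -0.1978] diam mm 53.3 z med 0.0305
[ 126    2  226  237 3661]
((0.49200934171676636, 0.16661760210990906), (0.28267329931259155, 0.01129442173987627), 83.331787109375) [[0.4699999988079071, 0.026900000870227814], [0.4812000095844269, 0.025599999353289604], [0.5139999985694885, 0.30630001425743103], [0.5027999877929688, 0.3077000081539154]]
```

View pics/m1.png

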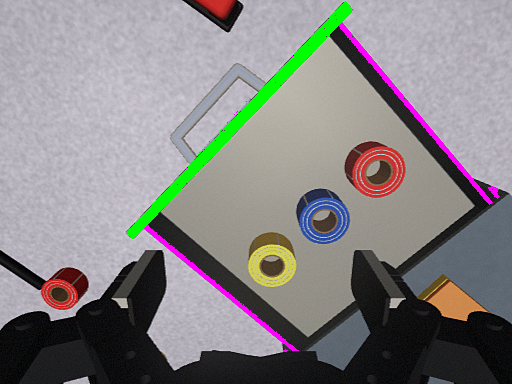

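Everything agrees: the panel gives a drawer yaw of -6.7° and back places within 2-3 mm of the measured stored rolls, and the ring diameter is right (53.5 mm). Front places: left (0.563,0.235), middle (0.554,0.159), right (0.545,0.084). Next I look at the loose rolls.

Run:
```python
from h import *
from cell import robot
rel(robot.state(),[.50,-.25,.28],128)
```

```text
shift mm [-291.6 -278.5   20. ] turn [-0.    -0.001  0.002] rows~ 7.0 j6~ -34.79272228121761
```

Emit:
play_rows(series=[[-1,-292,-278,20,0,0,0],[-1,-292,-278,20,0,0,0],[-1,-292,-278,20,0,0,0],[-1,-292,-278,20,0,0,0],[-1,-292,-278,20,0,0,0],[-1,-292,-278,20,0,0,0],[-1,-292,-278,20,0,0,0],[-1,-292,-278,20,0,0,0],[-1,-292,-278,20,0,0,0]])

```text
time: 2.78
tcp_pos: [0.5012, -0.2495, 0.2804]
eef_rot: [180.0, -0.0, 128.1]
ft_force: [-0.3, 0.2, 1.2]
grip_width: 1.001
```

Run:
```python
from h import *
p,d,i,s=snap('wrist','w2');print(s['tcp_pos'],s['eef_rot'],s['joint_pos'],abs(s['joint_vel']).max())
tops('w2',.032)
rel(s,[.621,-.252,.08],128)
```

```text
[ 0.50123909 -0.2495348   0.28038115] [ 1.79970959e+02 -2.18293539e-02  1.28082635e+02] [-3.88493105e+01  5.15790737e+00  9.02440630e+01  3.33720588e-02
  8.46127282e+01 -7.69350774e+01] 0.6860528847272289
w2 red px [241.  88.] A 1275 ctr [ 0.4376 -0.1995] diam mm 53.2 z med 0.0305
w2 yellow px [328. 214.] A 920 ctr [ 0.621  -0.2538] diam mm 53.5 z med 0.0303
w2 blue px [174. 221.] A 846 ctr [ 0.4689 -0.3862] diam mm 53.0 z med 0.0304
shift mm [-75.9  92.6 200.4] turn [ 0.001 -0.     0.001] rows~ 4.0 j6~ -76.93507737338513
```

View pics/w2.png

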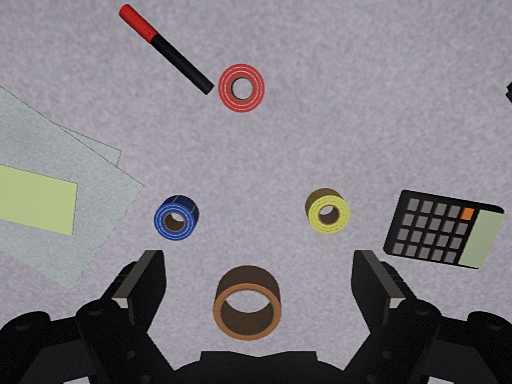

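Rings are at red (241,88), yellow (328,214) and blue (174,221), with the marker tip at (212,92) right beside red. So red gets gripped across that direction (yaw 38) and goes last. Yellow goes first.

Emit:
play_rows(series=[[-1,-77,92,190,0,0,0],[-1,-77,92,190,0,0,0],[-1,-77,92,190,0,0,0],[-1,-77,92,190,0,0,0],[-1,-77,92,200,0,0,0],[-1,-77,92,240,0,0,0],[-1,-77,92,265,0,0,0],[-1,-77,92,278,0,0,0],[-1,-77,92,278,0,0,0],[-1,-77,92,278,0,0,0]], force=30)

```text
time: 4.08
tcp_pos: [0.622, -0.2559, 0.0044]
eef_rot: [179.9, 0.2, 128.0]
ft_force: [-0.1, -0.9, -0.6]
grip_width: 1.001
```

Run:
```python
from h import *
p,d,i,s=snap('wrist','w3');print(s['tcp_pos'],s['eef_rot'],abs(s['joint_vel']).max())
tops('w3',.032)
```

```text
[ 0.62197554 -0.25585549  0.00438551] [1.79941096e+02 1.69157927e-01 1.27997843e+02] 0.23466723687085828
w3 yellow px [260. 279.] A 8237 ctr [ 0.6215 -0.2533] diam mm 53.0 z med 0.0304
```

View pics/w3.png

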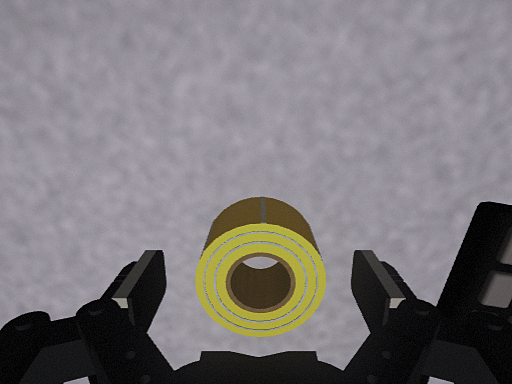

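The roll sits centred between the fingers (ring centre 260,279). I close and lift.

Emit:
play_rows(series=[[1,0,0,2,0,0,0],[1,0,0,2,0,0,0],[1,0,0,2,0,0,0],[1,0,0,2,0,0,0],[1,0,0,2,0,0,0],[1,0,0,2,0,0,0],[1,0,0,-40,0,0,0],[1,0,0,-90,0,0,0],[1,0,0,-150,0,0,0],[1,0,0,-210,0,0,0],[1,0,0,-210,0,0,0]], force=30)

```text
time: 5.5
tcp_pos: [0.6236, -0.2569, 0.219]
eef_rot: [179.8, 0.6, 128.0]
ft_force: [0.0, 0.5, -1.6]
grip_width: 0.618
```

```bash
cat >> h.py <<'E'
def held(tag):
    "ring of the held roll: height from depth, centre relative to TCP in tool axes"
    p,d,i,s=snap('wrist',tag);W=pts(i,d)
    hsv=cv2.cvtColor(p,cv2.COLOR_RGB2HSV)
    z=W[270:300,215:305,2];zt=np.median(z[(hsv[270:300,215:305,1]>90)])+.0018
    print('top z above TCP',(zt-s['tcp_pos'][2]).round(4),s['tcp_pos'],s['eef_rot'].round(2),s['grip_width'])
    for c,x in tops(tag,zt):
        e=rot(s['eef_rot']).T@np.r_[x-s['tcp_pos'][:2],0];print(c,'roll-TCP tool mm',(e*1000).round(1))
    return s
E
python3 - <<'E'
from h import *
s=held('w4')
rel(s,[.545,.084,.25],128)
E
```

```text
top z above TCP 0.0209 [ 0.62359572 -0.25694813  0.21901134] [179.78   0.63 127.99] 0.6181254400195694
shift mm [316.7 148.  -33.9] turn [ 0.004  0.011 -0.   ] rows~ 6.0 j6~ -70.6243906219115
```

View pics/w4.png

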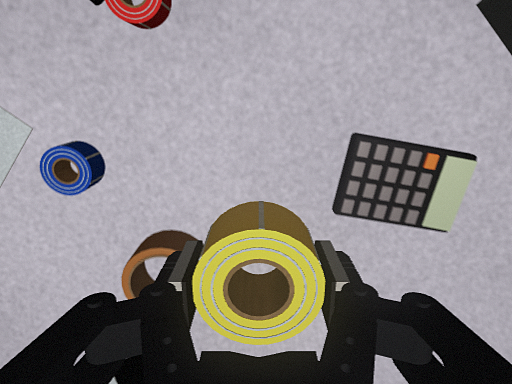

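```bash
python3 - <<'E'
import re
t=open('h.py').read()
t=t.replace("z=W[270:300,215:305,2];zt=np.median(z[(hsv[270:300,215:305,1]>90)])+.0018","z=W[325:338,240:275,2];zt=np.median(z[(hsv[325:338,240:275,1]>90)])+.0017")
open('h.py','w').write(t.replace("snap('wrist',tag);W","(snap('wrist',tag) if new else pickle.load(open(tag+'.pkl','rb')));W").replace("def held(tag)","def held(tag,new=1)"))
E
python3 -c "
from h import *
held('w4',0)"
```

```text
top z above TCP 0.0314 [ 0.62359572 -0.25694813  0.21901134] [179.78   0.63 127.99] 0.6181254400195694
w4 yellow px [258. 285.] A 8649 ctr [ 0.6227 -0.2553] diam mm 53.2 z med 0.2485
yellow roll-TCP tool mm [ 1.9  0.3 -0. ]
```

Run:
```python
from h import *
from cell import robot
s=robot.state();rel(s,[.5462,.0823,.22],128);rel(s,[.5462,.0823,.100],128)
```

```text
shift mm [313.1 148.5  -6.4] turn [ 0.002  0.005 -0.   ] rows~ 6.0 j6~ -70.62830784956427
shift mm [313.7 148.4 113.6] turn [ 0.002  0.005 -0.   ] rows~ 6.0 j6~ -70.62830784956427
```

Emit:
play_rows(series=[[1,313,148,-3,0,0,0],[1,313,148,-3,0,0,0],[1,313,148,-3,0,0,0],[1,313,148,-3,0,0,0],[1,313,148,-3,0,0,0],[1,313,148,-3,0,0,0],[1,313,148,-3,0,0,0],[1,313,148,-3,0,0,0],[1,313,148,-3,0,0,0]])

```text
time: 6.68
tcp_pos: [0.5447, 0.0814, 0.2144]
eef_rot: [-179.9, -0.0, 127.9]
ft_force: [1.0, 0.4, -1.4]
grip_width: 0.622
```

Run:
```python
from h import *
s=held('w5')
print(s['joint_vel'].round(2))
rel(s,[.5462,.0823,.098],128)
```

```text
top z above TCP 0.0312 [0.5447273  0.08142036 0.21438262] [-1.7993e+02 -5.0000e-02  1.2790e+02] 0.6220113387500548
w5 yellow px [258. 285.] A 8739 ctr [0.544  0.0831] diam mm 53.5 z med 0.2439
yellow roll-TCP tool mm [1.8 0.5 0. ]
[-0.07 -0.36 -0.41  0.09  0.07  0.17]
shift mm [ -0.3   1.9 116.4] turn [-0.001 -0.001 -0.002] rows~ 2.0 j6~ -41.95781177900535
```

View pics/w5.png

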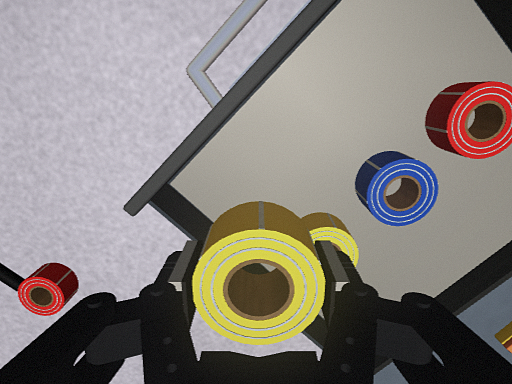

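The roll is over the tray, held upright, with stored yellow just behind it. I lower it.

Emit:
play_rows(series=[[1,0,2,50,0,0,0],[1,0,2,85,0,0,0],[1,0,2,105,0,0,0],[1,0,2,114,0,0,0],[1,0,2,117,0,0,0],[1,0,2,117,0,0,0],[1,0,2,117,0,0,0]])

```text
time: 7.6
tcp_pos: [0.5472, 0.0837, 0.0993]
eef_rot: [179.9, 0.1, 128.0]
ft_force: [-0.4, 0.7, -0.4]
grip_width: 0.617
```

Run:
```python
from h import *
s=held('w6');print(s['ft_force'])
```

```text
top z above TCP 0.0312 [0.54718469 0.08367844 0.09934795] [1.7992e+02 7.0000e-02 1.2799e+02] 0.6170320126174771
w6 yellow px [258. 285.] A 8654 ctr [0.5463 0.0854] diam mm 53.6 z med 0.1289
yellow roll-TCP tool mm [ 1.9  0.4 -0. ]
[-0.42424767  0.74604478 -0.4204533 ]
```

View pics/w6.png

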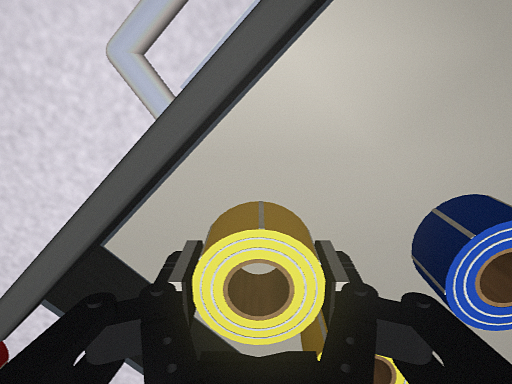

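Emit:
play_rows(series=[[1,0,-2,3,0,0,0],[1,0,-2,5,0,0,0],[1,0,-2,5,0,0,0]])

```text
time: 8.02
tcp_pos: [0.5446, 0.0825, 0.093]
eef_rot: [-180.0, -0.0, 128.0]
ft_force: [-0.6, 0.1, -1.1]
grip_width: 0.624
```

Emit:
play_rows(series=[[1,0,0,1,0,0,0],[1,0,0,1,0,0,0]])

```text
time: 8.28
tcp_pos: [0.545, 0.0825, 0.0928]
eef_rot: [180.0, 0.0, 128.0]
ft_force: [-1.9, 0.9, 3.8]
grip_width: 0.625
```

Run:
```python
from h import *
s=held('w7');print(s['ft_force'])
```

```text
top z above TCP 0.0312 [0.54503127 0.0825136  0.09280427] [1.7999e+02 2.0000e-02 1.2800e+02] 0.6246353015726773
w7 yellow px [259. 285.] A 8692 ctr [0.5442 0.0843] diam mm 53.5 z med 0.1224
w7 yellow px [385. 363.] A 232 ctr [0.6117 0.0883] diam mm 13.9 z med 0.1223
w7 blue px [487. 293.] A 3218 ctr [0.6279 0.1501] diam mm 52.6 z med 0.1223
yellow roll-TCP tool mm [ 1.9  0.5 -0. ]
yellow roll-TCP tool mm [-36.4  56.1   0. ]
blue roll-TCP tool mm [  2.3 107.    0. ]
[-1.90994336  0.85925233  3.75769195]
```

It is on the floor (3.8 N contact) within 1 mm of its place. I release, rise and go to blue.

Emit:
play_rows(series=[[-1,0,0,0,0,0,0],[-1,0,0,0,0,0,0],[-1,0,0,0,0,0,0],[-1,0,0,-10,0,0,0],[-1,0,0,-50,0,0,0],[-1,0,0,-100,0,0,0],[-1,0,0,-140,0,0,0],[-1,0,0,-140,0,0,0]])

```text
time: 9.32
tcp_pos: [0.5469, 0.0825, 0.2371]
eef_rot: [179.7, 0.3, 128.0]
ft_force: [-0.1, -0.5, 0.1]
grip_width: 0.999
```

Run:
```python
from h import *
p,d,i,s=snap('wrist','w8');print(s['tcp_pos'],s['eef_rot'])
tops('w8',.124)
rel(s,[.469,-.385,.11],128);rel(s,[.469,-.385,.0025],128)
```

```text
[0.54694969 0.08250175 0.23705074] [179.65611409   0.29697667 127.98655602]
w8 red px [459. 114.] A 2830 ctr [0.6345 0.2239] diam mm 53.6 z med 0.1223
w8 yellow px [254. 182.] A 2336 ctr [0.543  0.0838] diam mm 53.3 z med 0.1224
w8 yellow px [314. 240.] A 1986 ctr [0.6166 0.0744] diam mm 53.6 z med 0.1223
w8 blue px [384. 180.] A 2232 ctr [0.6266 0.1505] diam mm 53.1 z med 0.1223
shift mm [-319.8 -349.9  126.6] turn [ 0.006  0.005 -0.   ] rows~ 8.0 j6~ -41.93532203408674
shift mm [-319.3 -350.6  234.1] turn [ 0.006  0.005 -0.   ] rows~ 9.0 j6~ -41.93532203408674
```

View pics/w8.png

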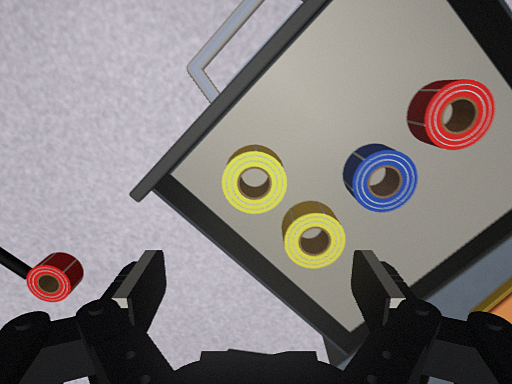

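Yellow stands 74 mm in front of stored yellow and in line (rings at (254,182) and (314,240)). Now blue.

Emit:
play_rows(series=[[-1,-319,-350,110,0,0,0],[-1,-319,-350,110,0,0,0],[-1,-319,-350,110,0,0,0],[-1,-319,-350,110,0,0,0],[-1,-319,-350,110,0,0,0],[-1,-319,-350,110,0,0,0],[-1,-319,-350,110,0,0,0],[-1,-319,-350,110,0,0,0],[-1,-319,-350,110,0,0,0],[-1,-319,-350,110,0,0,0],[-1,-319,-350,110,0,0,0]])

```text
time: 10.75
tcp_pos: [0.4656, -0.3828, 0.1222]
eef_rot: [180.0, -0.0, 128.1]
ft_force: [0.5, -0.0, -0.8]
grip_width: 0.997
```

Run:
```python
from h import *
p,d,i,s=snap('wrist','w9');print(s['tcp_pos'],s['eef_rot'])
t=[x for c,x in tops('w9',.032) if c=='blue'][0]
rel(s,[*t,.0025],128)
```

```text
[ 0.46564233 -0.3827727   0.1221537 ] [ 1.79989408e+02 -4.80904890e-02  1.28079843e+02]
w9 blue px [257. 201.] A 2558 ctr [ 0.4685 -0.3867] diam mm 53.1 z med 0.0304
shift mm [ -4.9  -0.2 119.6] turn [ 0.    -0.001  0.001] rows~ 2.0 j6~ -88.98497824790036
```

View pics/w9.png

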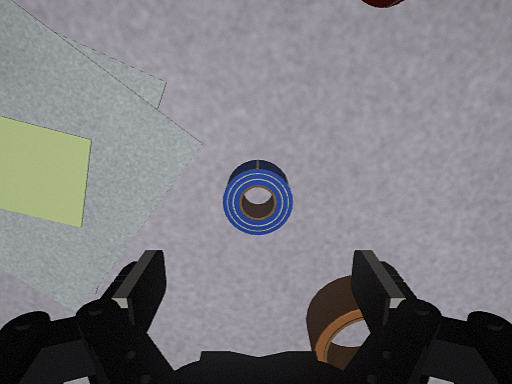

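Blue is centred at (257,201) and the tape at (350,340) is clear of the right finger. I descend and grip.

Emit:
play_rows(series=[[-1,-4,0,50,0,0,0],[-1,-4,0,85,0,0,0],[-1,-4,0,108,0,0,0],[-1,-4,0,119,0,0,0],[-1,-4,0,119,0,0,0],[1,-4,0,119,0,0,0],[1,-4,0,119,0,0,0],[1,-4,0,119,0,0,0],[1,-4,0,119,0,0,0],[1,-4,0,119,0,0,0],[1,-4,0,119,0,0,0],[1,-4,0,80,0,0,0],[1,-4,0,30,0,0,0],[1,-4,0,-30,0,0,0],[1,-4,0,-90,0,0,0],[1,-4,0,-90,0,0,0]], force=30)

```text
time: 12.8
tcp_pos: [0.4701, -0.3903, 0.2194]
eef_rot: [180.0, 0.7, 128.0]
ft_force: [0.5, 0.3, -0.7]
grip_width: 0.614
```

Run:
```python
from h import *
s=held('w10')
rel(s,[.5555,.158,.22],128)
```

```text
top z above TCP 0.0273 [ 0.47011114 -0.39029531  0.21943401] [179.99   0.73 127.99] 0.6143175275138342
w10 blue px [258. 279.] A 7901 ctr [ 0.4691 -0.3883] diam mm 52.9 z med 0.2449
blue roll-TCP tool mm [ 2.2  0.5 -0. ]
shift mm [379.5 404.8  -5.3] turn [ 0.     0.013 -0.   ] rows~ 9.0 j6~ -89.00457086795997
```

View pics/w10.png

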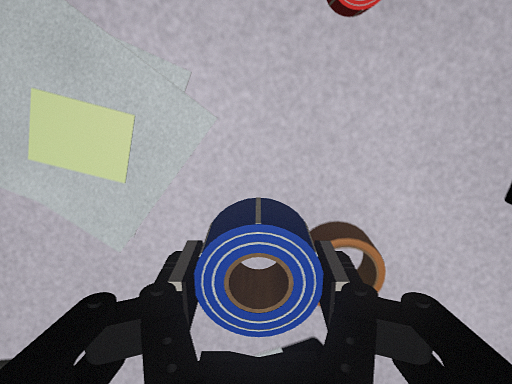

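Emit:
play_rows(series=[[1,379,404,-1,0,0,0],[1,379,404,-1,0,0,0],[1,379,404,-1,0,0,0],[1,379,404,-1,0,0,0],[1,379,404,-1,0,0,0],[1,379,404,-1,0,0,0],[1,379,404,-1,0,0,0],[1,379,404,-1,0,0,0],[1,379,404,-1,0,0,0],[1,379,404,-1,0,0,0],[1,379,404,-1,0,0,0],[1,379,404,-1,0,0,0]])

```text
time: 14.35
tcp_pos: [0.5525, 0.1586, 0.2124]
eef_rot: [-179.9, -0.0, 127.9]
ft_force: [0.7, 0.1, -0.9]
grip_width: 0.621
```

Run:
```python
from h import *
s=held('w11')
rel(s,[.5558,.1575,.102],128)
```

```text
top z above TCP 0.027 [0.55254173 0.15862324 0.21244026] [-1.7992e+02 -4.0000e-02  1.2789e+02] 0.6210328895952748
w11 blue px [258. 279.] A 7981 ctr [0.552  0.1601] diam mm 53.0 z med 0.2379
blue roll-TCP tool mm [1.6 0.5 0. ]
shift mm [ -3.    2.  110.4] turn [-0.001 -0.001 -0.002] rows~ 2.0 j6~ -33.89685556651904
```

Emit:
play_rows(series=[[1,-2,2,50,0,0,0],[1,-2,2,85,0,0,0],[1,-2,2,103,0,0,0],[1,-2,2,110,0,0,0],[1,-2,2,110,0,0,0],[1,-2,2,110,0,0,0]])

```text
time: 15.15
tcp_pos: [0.5569, 0.1596, 0.105]
eef_rot: [179.9, 0.1, 128.0]
ft_force: [-0.1, -0.0, -0.1]
grip_width: 0.623
```

Run:
```python
from h import *
s=held('w12');print(s['ft_force'])
rel(s,[.5558,.1575,.097],128)
```

```text
top z above TCP 0.0271 [0.55694478 0.15960231 0.104958  ] [1.7986e+02 9.0000e-02 1.2799e+02] 0.623488308567467
w12 blue px [258. 279.] A 8000 ctr [0.5562 0.1612] diam mm 53.0 z med 0.1304
blue roll-TCP tool mm [ 1.7  0.4 -0. ]
[-0.06524756 -0.02034451 -0.06041748]
shift mm [-0.9 -2.2  8. ] turn [ 0.002  0.002 -0.   ] rows~ 1.0 j6~ -33.93846486506534
```

View pics/w12.png

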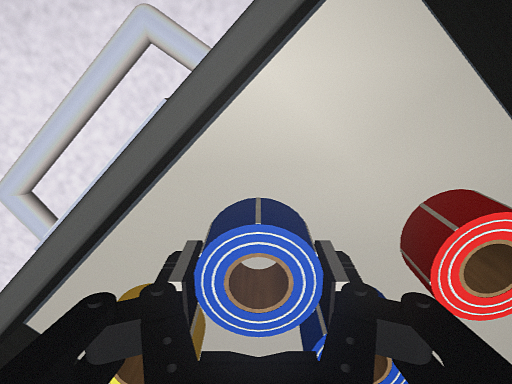

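Emit:
play_rows(series=[[1,0,-2,4,0,0,0],[1,0,-2,6,0,0,0],[1,0,-2,6,0,0,0]])

```text
time: 15.58
tcp_pos: [0.554, 0.1583, 0.0971]
eef_rot: [-180.0, -0.0, 128.0]
ft_force: [-0.0, 0.3, -0.2]
grip_width: 0.618
```

Run:
```python
from h import *
s=held('w13');print(s['ft_force'])
```

```text
top z above TCP 0.027 [0.55399998 0.15828659 0.09711412] [-1.7998e+02 -1.0000e-02  1.2799e+02] 0.6177979980811801
w13 red px [479. 283.] A 3990 ctr [0.6342 0.2247] diam mm 53.0 z med 0.1223
w13 blue px [258. 279.] A 8011 ctr [0.5534 0.1599] diam mm 53.0 z med 0.1226
red roll-TCP tool mm [  3.  104.1  -0. ]
blue roll-TCP tool mm [1.6 0.5 0. ]
[-0.04597877  0.30024862 -0.21445568]
```

Emit:
play_rows(series=[[1,-1,0,1,0,0,0],[1,-1,0,1,0,0,0],[-1,-1,0,1,0,0,0],[-1,-1,0,1,0,0,0],[-1,-1,0,1,0,0,0],[-1,-1,0,-10,0,0,0],[-1,-1,0,-50,0,0,0],[-1,-1,0,-100,0,0,0],[-1,-1,0,-140,0,0,0],[-1,-1,0,-140,0,0,0]])

```text
time: 16.88
tcp_pos: [0.5574, 0.1578, 0.2428]
eef_rot: [179.5, 0.3, 128.0]
ft_force: [0.5, 0.7, 0.5]
grip_width: 1.002
```

Run:
```python
from h import *
p,d,i,s=snap('wrist','w14');print(s['tcp_pos'],s['eef_rot'])
tops('w14',.124)
rel(s,[.4377,-.1985,.12],38)
```

```text
[0.55735771 0.15775207 0.24284715] [179.54557875   0.31105388 127.99212603]
w14 red px [379. 178.] A 2264 ctr [0.6351 0.2246] diam mm 53.6 z med 0.1223
w14 yellow px [194. 237.] A 1907 ctr [0.5437 0.0845] diam mm 53.4 z med 0.1224
w14 yellow px [253. 288.] A 1638 ctr [0.6174 0.0751] diam mm 53.7 z med 0.1223
w14 blue px [255. 180.] A 2139 ctr [0.5542 0.1592] diam mm 53.0 z med 0.1224
w14 blue px [314. 236.] A 1808 ctr [0.6273 0.1512] diam mm 53.1 z med 0.1223
shift mm [-206.4 -314.6  121.5] turn [ 0.01  -0.002  1.571] rows~ 7.0 j6~ -34.134277866866746
```

View pics/w14.png

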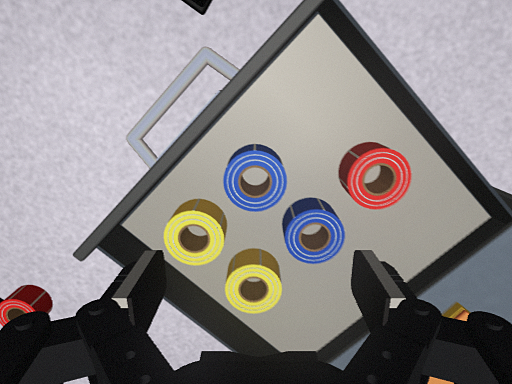

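Blue is on its place; the grid so far is neat (blue rings (255,180) and (314,236)). Now red, with the tool turned 90°.

Emit:
play_rows(series=[[-1,-206,-314,70,0,0,1.57],[-1,-206,-314,70,0,0,1.57],[-1,-206,-314,70,0,0,1.57],[-1,-206,-314,110,0,0,1.57],[-1,-206,-314,110,0,0,1.57],[-1,-206,-314,110,0,0,1.57],[-1,-206,-314,110,0,0,1.57],[-1,-206,-314,110,0,0,1.57],[-1,-206,-314,110,0,0,1.57],[-1,-206,-314,110,0,0,1.57],[-1,-206,-314,110,0,0,1.57],[-1,-206,-314,110,0,0,1.57]])

```text
time: 18.42
tcp_pos: [0.434, -0.1979, 0.1271]
eef_rot: [-180.0, 0.0, 38.1]
ft_force: [0.1, -0.4, 0.8]
grip_width: 1.002
```

Run:
```python
from h import *
p,d,i,s=snap('wrist','w15');print(s['tcp_pos'],s['eef_rot'])
t=[x for c,x in tops('w15',.032) if c=='red'][0]
rel(s,[*t,.0025],38)
```

```text
[ 0.43395554 -0.19789227  0.12708705] [-1.79974924e+02  7.75272779e-03  3.80798112e+01]
w15 red px [263. 191.] A 2587 ctr [ 0.4379 -0.1994] diam mm 53.3 z med 0.0305
shift mm [  2.2   3.6 124.6] turn [-0.     0.     0.001] rows~ 2.0 j6~ 12.848639903138348
```

View pics/w15.png

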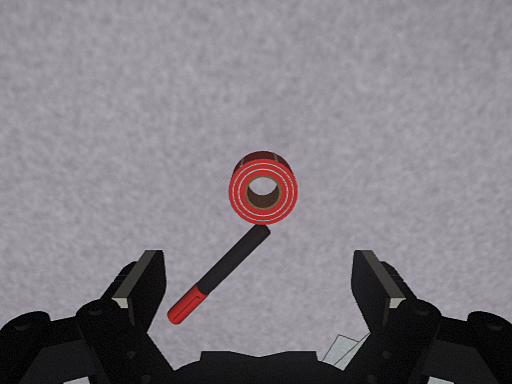

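The marker runs from (265,230) to (175,318), well away from the left finger line at the roll's row. I grip red.

Emit:
play_rows(series=[[-1,2,3,50,0,0,0],[-1,2,3,90,0,0,0],[-1,2,3,113,0,0,0],[-1,2,3,124,0,0,0],[-1,2,3,124,0,0,0],[1,2,3,124,0,0,0],[1,2,3,124,0,0,0],[1,2,3,124,0,0,0],[1,2,3,124,0,0,0],[1,2,3,124,0,0,0],[1,2,3,124,0,0,0],[1,2,3,85,0,0,0],[1,2,3,35,0,0,0],[1,2,3,-25,0,0,0],[1,2,3,-85,0,0,0],[1,2,3,-85,0,0,0]], force=30)

```text
time: 20.48
tcp_pos: [0.4403, -0.2014, 0.2183]
eef_rot: [179.3, -0.2, 38.0]
ft_force: [0.4, -0.7, -1.0]
grip_width: 0.62
```

Run:
```python
from h import *
s=held('w16')
rel(s,[.563,.235,.22],38)
```

```text
top z above TCP 0.0274 [ 0.44031071 -0.20137403  0.2183413 ] [ 1.7932e+02 -1.6000e-01  3.8040e+01] 0.6198030610715893
w16 red px [258. 283.] A 8149 ctr [ 0.4407 -0.201 ] diam mm 53.0 z med 0.2442
red roll-TCP tool mm [ 0.6 -0.   0. ]
shift mm [ 365.6 -268.    -3.8] turn [ 0.012 -0.003  0.001] rows~ 8.0 j6~ 13.040492756706374
```

View pics/w16.png

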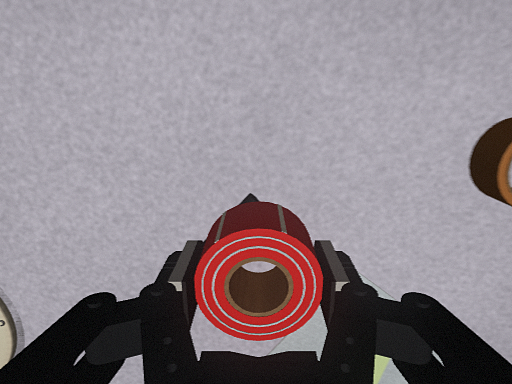

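Emit:
play_rows(series=[[1,365,-268,0,0,0,0],[1,365,-268,0,0,0,0],[1,365,-268,0,0,0,0],[1,365,-268,0,0,0,0],[1,365,-268,0,0,0,0],[1,365,-268,0,0,0,0],[1,365,-268,0,0,0,0],[1,365,-268,0,0,0,0],[1,365,-268,0,0,0,0],[1,365,-268,0,0,0,0],[1,365,-268,0,0,0,0],[1,365,-268,0,0,0,0]])

```text
time: 22.02
tcp_pos: [0.56, 0.2358, 0.2125]
eef_rot: [180.0, -0.0, 38.0]
ft_force: [-0.0, 0.2, -0.9]
grip_width: 0.624
```

Run:
```python
from h import *
s=held('w17')
rel(s,[.562,.2342,.102],38)
```

```text
top z above TCP 0.0275 [0.55997375 0.23578339 0.21247102] [ 1.7999e+02 -1.0000e-02  3.7950e+01] 0.6239959441133588
w17 red px [258. 283.] A 8173 ctr [0.5608 0.2362] diam mm 53.3 z med 0.2382
red roll-TCP tool mm [0.9 0.2 0. ]
shift mm [  0.6   2.5 110.5] turn [ 0.    -0.    -0.001] rows~ 2.0 j6~ 63.50537321506155
```

View pics/w17.png

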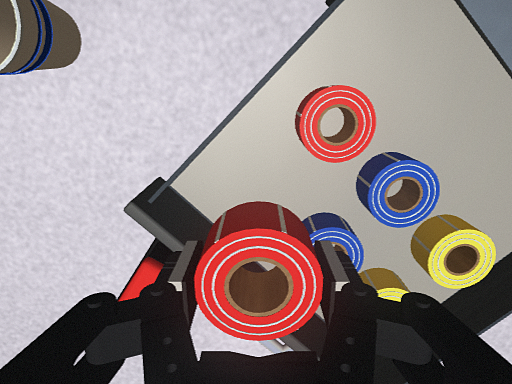

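Emit:
play_rows(series=[[1,0,2,50,0,0,0],[1,0,2,85,0,0,0],[1,0,2,103,0,0,0],[1,0,2,112,0,0,0],[1,0,2,114,0,0,0],[1,0,2,114,0,0,0],[1,0,2,114,0,0,0]])

```text
time: 22.95
tcp_pos: [0.5619, 0.2354, 0.0995]
eef_rot: [179.9, -0.1, 38.0]
ft_force: [0.0, 0.1, -1.4]
grip_width: 0.62
```

Run:
```python
from h import *
s=held('w18');print(s['ft_force'])
rel(s,[.562,.2342,.097],38)
```

```text
top z above TCP 0.0274 [0.56193992 0.23537943 0.09953972] [ 1.7995e+02 -1.1000e-01  3.8040e+01] 0.6199703918519762
w18 red px [404. 155.] A 10924 ctr [0.6365 0.227 ] diam mm 51.8 z med 0.1224
w18 red px [258. 282.] A 8247 ctr [0.5628 0.2359] diam mm 53.5 z med 0.1253
w18 blue px [481. 283.] A 3657 ctr [0.6289 0.1557] diam mm 51.6 z med 0.1224
red roll-TCP tool mm [53.6 52.5  0.2]
red roll-TCP tool mm [1.  0.2 0. ]
blue roll-TCP tool mm [3.60e+00 1.04e+02 1.00e-01]
[ 0.04626512  0.09408947 -1.42866041]
shift mm [-0.7  1.   2.5] turn [ 0.001 -0.002  0.001] rows~ 1.0 j6~ 63.339774781181085
```

View pics/w18.png

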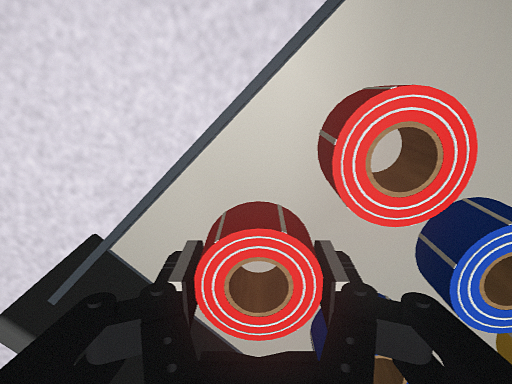

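Emit:
play_rows(series=[[1,0,1,2,0,0,0],[1,0,1,3,0,0,0],[1,0,1,3,0,0,0],[1,0,1,3,0,0,0]])

```text
time: 23.5
tcp_pos: [0.5624, 0.2344, 0.0967]
eef_rot: [180.0, -0.1, 38.0]
ft_force: [-1.5, -0.3, 6.0]
grip_width: 0.623
```

Run:
```python
from h import *
s=held('w19');print(s['ft_force'])
```

```text
top z above TCP 0.0275 [0.56243029 0.23443645 0.09666415] [ 1.7995e+02 -7.0000e-02  3.8040e+01] 0.6226907344339707
w19 red px [405. 155.] A 11406 ctr [0.6371 0.2257] diam mm 53.1 z med 0.1224
w19 red px [258. 283.] A 8222 ctr [0.5633 0.2349] diam mm 53.5 z med 0.1224
w19 blue px [482. 287.] A 3584 ctr [0.6292 0.1526] diam mm 52.8 z med 0.1224
red roll-TCP tool mm [53.4 52.9  0.1]
red roll-TCP tool mm [1.  0.2 0. ]
blue roll-TCP tool mm [2.200e+00 1.056e+02 1.000e-01]
[-1.45259417 -0.32637679  5.99603816]
```

Red is on its place too (0.5633,0.2349). I release, rise and check all six.

Emit:
play_rows(series=[[-1,0,0,0,0,0,0],[-1,0,0,0,0,0,0],[-1,0,0,0,0,0,0],[-1,0,0,-10,0,0,0],[-1,0,0,-50,0,0,0],[-1,0,0,-100,0,0,0],[-1,0,0,-150,0,0,0],[0.9,0,0,-160,0,0,0],[1,0,0,-160,0,0,0],[1,0,0,-160,0,0,0]])

```text
time: 24.8
tcp_pos: [0.5607, 0.2342, 0.2532]
eef_rot: [-179.9, 0.2, 38.0]
ft_force: [0.4, -0.7, -0.5]
grip_width: 0.378
```

Run:
```python
from h import *
p,d,i,s=snap('wrist','w20');print(s['tcp_pos'],s['eef_rot'])
tops('w20',.124)
snap('top','t20');tops('t20',.124)
rel(s,[.4145,.1756,.22],-6.7)
```

```text
[0.56073412 0.23415402 0.25317011] [-179.90591513    0.18616643   38.02977443]
w20 red px [324. 117.] A 2475 ctr [0.6371 0.2251] diam mm 53.5 z med 0.1224
w20 red px [260. 179.] A 2061 ctr [0.5626 0.2342] diam mm 53.5 z med 0.1224
w20 yellow px [433. 236.] A 1810 ctr [0.6193 0.0752] diam mm 54.2 z med 0.1224
w20 yellow px [370. 275.] A 908 ctr [0.5485 0.0862] diam mm 49.0 z med 0.1224
w20 blue px [382. 178.] A 2046 ctr [0.6292 0.1514] diam mm 53.4 z med 0.1224
w20 blue px [323. 228.] A 1274 ctr [0.5558 0.1594] diam mm 53.3 z med 0.1225
t20 yellow px [227. 189.] A 200 ctr [0.5434 0.0827] diam mm 53.0 z med 0.123
shift mm [-151.2  -43.9   33.7] turn [-0.     0.004  0.781] rows~ 3.0 j6~ 63.254948525420595
```

View pics/w20.png

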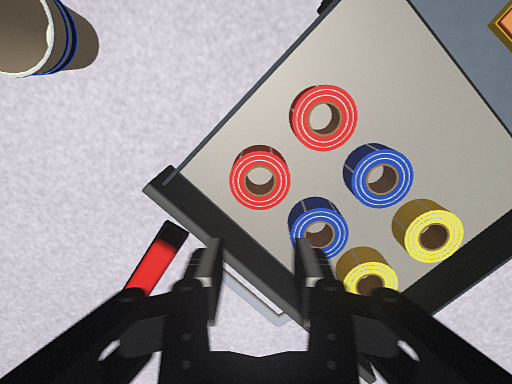

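Six rolls in a neat grid (reds (260,179)/(324,117), blues (323,228)/(382,178), yellows (370,275)/(433,236)). I move in front of the handle with the gripper shut.

Emit:
play_rows(series=[[1,-151,-44,20,0,0,0.78],[1,-151,-44,30,0,0,0.78],[1,-151,-44,30,0,0,0.78],[1,-151,-44,30,0,0,0.78],[1,-151,-44,30,0,0,0.78],[1,-151,-44,30,0,0,0.78],[1,-151,-44,30,0,0,0.78],[1,-151,-44,30,0,0,0.78]])

```text
time: 25.9
tcp_pos: [0.4159, 0.1761, 0.2253]
eef_rot: [180.0, 0.0, -6.6]
ft_force: [-0.2, -0.1, 0.3]
grip_width: -0.003
```

Run:
```python
from h import *
p,d,i,s=snap('wrist','w21');print(s['tcp_pos'],s['eef_rot'],s['joint_pos'],s['grip_width'])
W=pts(i,d)
rel(s,[.4145,.1756,.106],-6.7)
snap('scene','s21')
# handle: points with z in .105-.13 in front of panel
ux=np.array([.9932,-.1162]);uy=np.array([.1162,.9932]);q=W[...,:2]-np.array([.4592,.1704])
a=q@ux;b=q@uy
m=(d>0)&(abs(W[...,2]-.122)<.008)&(abs(a)<.02)&(abs(b)<.06)
print(m.sum(),np.median(a[m]),b[m].min(),b[m].max(),np.median(W[...,2][m]))
```

```text
[0.41588789 0.17606714 0.2252595 ] [ 1.79997419e+02  1.00897182e-02 -6.60471222e+00] [ 7.54958699e+00 -9.62051470e+00  1.10820448e+02 -3.63039993e-05
  7.88104818e+01  1.04154306e+02] -0.0025849339990874345
shift mm [ -1.3   0.6 119.3] turn [0.    0.    0.002] rows~ 2.0 j6~ 104.15430603742584
2435 0.002696188558738753 -0.054046373784200165 0.0526583530998003 0.12199170177678162
```

View pics/w21.png

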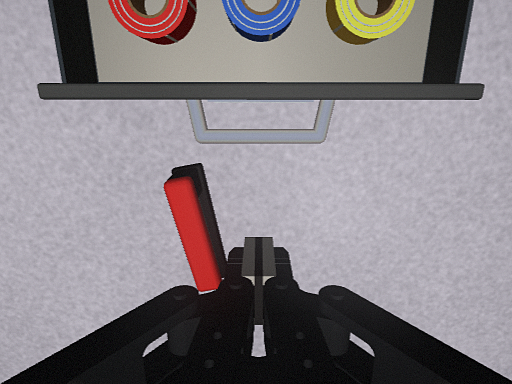

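View pics/s21.png

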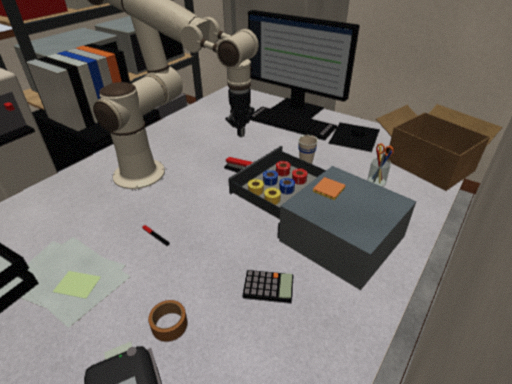

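The handle bar shows at (190-330,137), directly ahead of the fingers. I descend and begin the push.

Emit:
play_rows(series=[[1,0,0,50,0,0,0],[1,0,0,95,0,0,0],[1,0,0,118,0,0,0],[1,0,0,118,0,0,0],[1,5,0,118,0,0,0],[1,11,0,118,0,0,0],[1,16,0,118,0,0,0],[1,20,0,118,0,0,0],[1,23,0,118,0,0,0],[1,26,0,118,0,0,0],[1,29,0,118,0,0,0],[1,32,0,118,0,0,0],[1,35,0,118,0,0,0],[1,38,0,118,0,0,0],[1,42,0,118,0,0,0]])

```text
time: 27.88
tcp_pos: [0.4574, 0.1711, 0.1071]
eef_rot: [180.0, 0.0, -6.7]
ft_force: [-2.8, 0.6, 0.6]
grip_width: -0.002
```

Run:
```python
from h import *
p,d,i,s=snap('wrist','w22');print(s['tcp_pos'],s['eef_rot'],s['ft_force'])
```

```text
[0.45741625 0.1711268  0.10714977] [ 1.79995128e+02  2.75547744e-02 -6.65400623e+00] [-2.75098535  0.64545003  0.61066486]
```

View pics/w22.png

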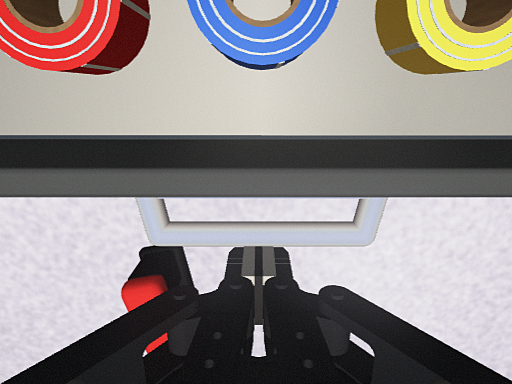

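The fingers are on the bar at (260,245) pushing with 2.8 N, and the drawer has begun to move. I continue steadily.

Emit:
play_rows(series=[[1,4,0,0,0,0,0],[1,9,0,0,0,0,0],[1,15,0,0,0,0,0],[1,22,0,0,0,0,0],[1,30,0,0,0,0,0],[1,39,0,0,0,0,0],[1,48,0,0,0,0,0],[1,57,0,0,0,0,0],[1,66,0,0,0,0,0],[1,75,0,0,0,0,0],[1,84,0,0,0,0,0],[1,93,0,0,0,0,0],[1,102,0,0,0,0,0],[1,111,0,0,0,0,0],[1,120,0,0,0,0,0],[1,129,0,0,0,0,0],[1,137,0,0,0,0,0],[1,144,0,0,0,0,0],[1,150,0,0,0,0,0],[1,155,0,0,0,0,0]])

```text
time: 30.42
tcp_pos: [0.6117, 0.1531, 0.1073]
eef_rot: [180.0, 0.0, -6.7]
ft_force: [-2.3, -0.8, 0.0]
grip_width: 0.001
```

Run:
```python
from h import *
p,d,i,s=snap('wrist','w23');print(s['tcp_pos'],s['eef_rot'],s['ft_force'])
W=pts(i,d);ux=np.array([.9932,-.1162]);uy=np.array([.1162,.9932]);q=W[...,:2]-np.array([.492,.1666])
m=(d>0)&(abs(W[...,2]-.151)<.006)&(abs(q@uy)<.13);a=(q@ux)[m];print(np.percentile(a,[2,50,98]))
m=(d>0)&(abs(W[...,2]-.156)<.006)&(abs(q@uy)<.13)&((q@ux)>.19);a=(q@ux)[m];print(np.percentile(a,[2,50,98]))
snap('top','t23')
o=cv2.resize(cv2.imread('pics/t23.png')[90:240,130:290],None,fx=4,fy=4,interpolation=3);cv2.imwrite('pics/t23c.png',o)
```

```text
[0.61168985 0.15311077 0.10727298] [ 1.79995647e+02  3.99208746e-03 -6.65674203e+00] [-2.33201468 -0.75663868  0.04895314]
[0.12208697 0.17035258 0.17538032]Traceback (most recent call last):
  File "<stdin>", line 5, in <module>
    return _quantile_unchecked(
        a, q, axis, out, overwrite_input, method, keepdims, weights)
    return _ureduce(a,
                    func=_quantile_ureduce_func,
    ...<5 lines>...
                    overwrite_input=overwrite_input,
                    method=method)
    r = func(a, **kwargs)
    result = _quantile(arr,
                       quantiles=q,
    ...<2 lines>...
                       out=out,
                       weights=wgt)
    slices_having_nans = np.isnan(arr[-1, ...])
                                  ~~~^^^^^^^^^
IndexError: index -1 is out of bounds for axis 0 with size 0
```

View pics/w23.png

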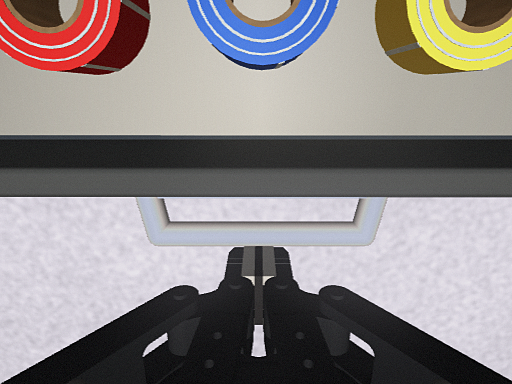

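The rolls sit exactly as before relative to the panel. The drawer is in by about 170 mm, leaving 50. I finish slowly.

Emit:
play_rows(series=[[1,4,0,0,0,0,0],[1,9,0,0,0,0,0],[1,15,0,0,0,0,0],[1,21,0,0,0,0,0],[1,27,0,0,0,0,0],[1,32,0,0,0,0,0],[1,36,0,0,0,0,0],[1,39,0,0,0,0,0],[1,41,0,0,0,0,0],[1,43,0,0,0,0,0],[1,45,0,0,0,0,0],[1,47,0,0,0,0,0]])

```text
time: 31.98
tcp_pos: [0.6581, 0.1477, 0.1073]
eef_rot: [180.0, -0.0, -6.7]
ft_force: [-3.3, -1.2, 1.4]
grip_width: 0.0
```

Run:
```python
from h import *
p,d,i,s=snap('wrist','w24');print(s['tcp_pos'],s['ft_force'])
W=pts(i,d);ux=np.array([.9932,-.1162]);uy=np.array([.1162,.9932]);q=W[...,:2]-np.array([.492,.1666])
m=(d>0)&(abs(W[...,2]-.151)<.004)&(abs(q@uy)<.13);a=(q@ux)[m];print(np.percentile(a,[2,50,98]))
```

```text
[0.65814703 0.14773269 0.10732486] [-3.25385297 -1.1982709   1.36051942]
[0.17249047 0.21762603 0.24944263]
```

View pics/w24.png

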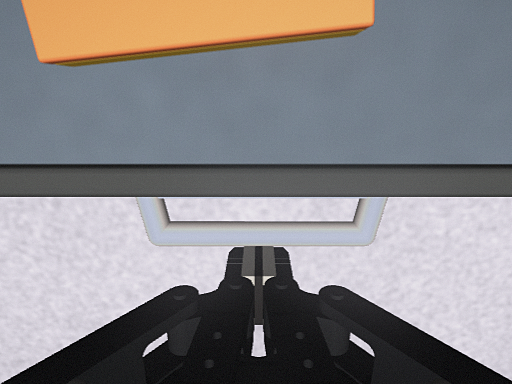

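Nearly shut (about 217 mm), with only a dark line at row 165 between panel and cabinet. I press on in 1 mm steps until the force rises.

Emit:
play_rows(series=[[1,1,0,0,0,0,0],[1,2,0,0,0,0,0],[1,3,0,0,0,0,0],[1,4,0,0,0,0,0]])

```text
time: 32.52
tcp_pos: [0.6606, 0.1475, 0.1073]
eef_rot: [180.0, 0.2, -6.6]
ft_force: [-10.5, 0.4, 6.5]
grip_width: -0.001
```

The force rose to 10 N: it is at the stop. I back off and clear.

Emit:
play_rows(series=[[1,-5,0,0,0,0,0],[1,-20,0,0,0,0,0],[1,-60,0,0,0,0,0],[1,-100,0,-30,0,0,0],[1,-140,0,-90,0,0,0],[1,-170,0,-140,0,0,0],[1,-170,0,-140,0,0,0],[1,-170,0,-140,0,0,0],[1,-170,0,-140,0,0,0]])

```text
time: 33.65
tcp_pos: [0.4929, 0.1667, 0.2454]
eef_rot: [180.0, 0.1, -6.7]
ft_force: [0.1, 0.9, 0.3]
grip_width: -0.002
```

Run:
```python
from h import *
p,d,i,s=snap('wrist','w25');print(s['tcp_pos'],s['ft_force'],abs(s['joint_vel']).max())
W=pts(i,d);ux=np.array([.9932,-.1162]);uy=np.array([.1162,.9932]);q=W[...,:2]-np.array([.492,.1666])
hsv=cv2.cvtColor(p,cv2.COLOR_RGB2HSV)
m=(d>0)&(abs(W[...,2]-.151)<.004)&(abs(q@uy)<.13)
a=(q@ux)[m];print(np.percentile(a,[2,10,50,90,98]))
snap('top','t25');snap('scene','s25')
o=cv2.hconcat([cv2.imread('pics/t0.png') if 0 else cv2.imread('pics/top0.png')[:300,100:400],cv2.imread('pics/t25.png')[:300,100:400]]);cv2.imwrite('pics/cmp.png',o)
a=cv2.imread('pics/top0.png').astype(int);b=cv2.imread('pics/t25.png').astype(int)
df=abs(a-b).max(2)
for n,(u,v) in dict(tape=(392,170),marker=(325,258),calc=(310,126),stapler=(170,257),cup=(93,193),note=(204,102)).items():print(n,df[v-20:v+20,u-20:u+20].mean().round(1),(df[v-20:v+20,u-20:u+20]>50).sum())
```

```text
[0.49285583 0.16670285 0.24542477] [0.13165992 0.86118329 0.2889554 ] 0.6485822997125003Traceback (most recent call last):
  File "<stdin>", line 6, in <module>
    return _quantile_unchecked(
        a, q, axis, out, overwrite_input, method, keepdims, weights)
    return _ureduce(a,
                    func=_quantile_ureduce_func,
    ...<5 lines>...
                    overwrite_input=overwrite_input,
                    method=method)
    r = func(a, **kwargs)
    result = _quantile(arr,
                       quantiles=q,
    ...<2 lines>...
                       out=out,
                       weights=wgt)
    slices_having_nans = np.isnan(arr[-1, ...])
                                  ~~~^^^^^^^^^
IndexError: index -1 is out of bounds for axis 0 with size 0
```

View pics/w25.png

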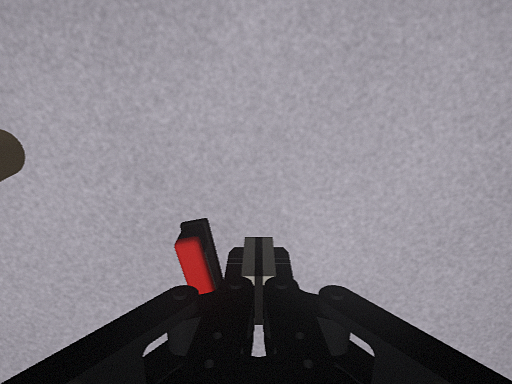

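The wrist view shows only desk and stapler, so I use the fixed cameras.

Run:
```python
from h import *
p,d,i,s=snap('top','t25');snap('scene','s25')
W=pts(i,d);ux=np.array([.9932,-.1162]);uy=np.array([.1162,.9932]);q=W[...,:2]-np.array([.492,.1666])
print('arm',s['tcp_pos'])
# nearest steel point at panel height, right part of front
m=(d>0)&(W[...,2]>.14)&(W[...,2]<.165)&(q@uy<-.03)&(q@uy>-.13)&(q@ux>0);a=(q@ux)[m];print('front edge',np.percentile(a,[0.5,2,5]))
a=cv2.imread('pics/top0.png').astype(int);b=cv2.imread('pics/t25.png').astype(int)
df=abs(a-b).max(2)
for n,(u,v) in dict(tape=(392,170),marker=(325,258),calc=(310,126),stapler=(170,257),cup=(93,193),note=(204,102)).items():
    c=df[v-20:v+20,u-20:u+20];print(n,c.mean().round(1),(c>50).sum())
```

```text
arm [0.49280784 0.16669276 0.24533145]
front edge [0.21288137 0.21572793 0.22368448]
tape 1.5 0
marker 1.4 0
calc 1.4 0
stapler 30.5 381
cup 1.4 0
note 1.4 0
```

View pics/t25.png

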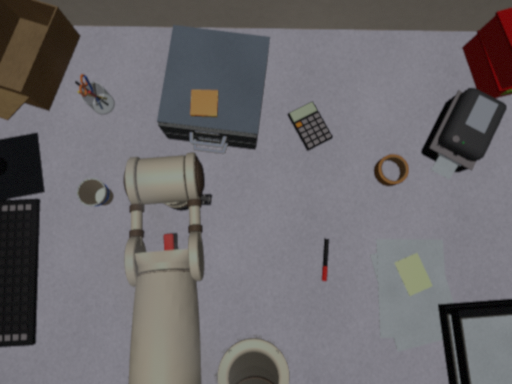

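View pics/s25.png

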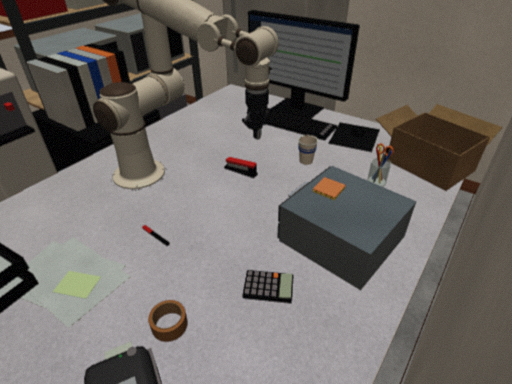

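The drawer is shut and the cabinet front flush. Only the stapler is hidden from above by the arm, so I check it in the scene view.

Run:
```python
from h import *
import glob
a=cv2.imread('pics/scene0.png');b=cv2.imread('pics/s25.png')
for im in (a,b):
    c=im[150:180,215:265];h=cv2.cvtColor(c,cv2.COLOR_BGR2HSV);m=((h[...,0]<8)|(h[...,0]>172))&(h[...,1]>120);v,u=np.nonzero(m);print(u.min()+215,u.max()+215,v.min()+150,v.max()+150,u.mean()+215,v.mean()+150)
from cell import robot
s=robot.state();print(s['time'],s['ft_force'],abs(s['joint_vel']).max());robot.hand_in()
```

```text
226 252 157 165 238.12857142857143 161.37142857142857
226 255 157 174 241.33870967741936 162.48387096774195
33.8 [ 0.77390111 -0.28712876 -0.95702126] 0.30286788981194196
the job is handed in; nothing more can be done
```

All three loose rolls are in the drawer, each in front of the stored roll of its own colour: red left, blue middle, yellow right. The drawer is pushed shut, and the job was handed in at 33.8 s of the 70 s allowed.

**Rolls:** In the last views before shutting, all six stood upright on the drawer floor. The front rolls measured within about 2 mm of their places and the stored rolls within about 4 mm. Partway through the push (about 170 mm in), the front rolls had not shifted. Once the drawer is shut the rolls cannot be seen, so I could not check them afterwards.

**Drawer:** I pushed it at about 0.07 m/s, slowing to under 0.02 m/s at the end, until the force rose to 10 N at the stop. The last panel reading, 2–3 mm of push earlier, was about 217 mm of 220. In the final pictures the front sits flush.

**Other things:** The tape, marker, calculator, cup and note block look the same in the top view before and after. The arm hid the stapler from above. In the scene view its visible left and top edges had not moved, but its masked area came out larger because the open drawer had covered part of it at the start.

One check failed to run: the last wrist-camera view missed the panel, so I used the fixed cameras instead. The top camera's depth put the front edge at about 213–216 mm, which is coarse but consistent with shut.

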